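Flip the tag of the upside-down cup

ROBOT

A 6-joint arm with a two-finger parallel gripper is mounted at the origin on a cart in front of the work surface, level with it; the furniture and walls round the work are solid. World frame = base frame: x ahead of the robot, y to its left, z up, the work surface at z = 0. Lengths are in m, angles in rad, forces in N, time in s.
With the tool pointing down it reaches from about 0.35 to 0.775 m from the base axis. Payload 5.5 kg.
Tool frame: the origin (TCP) lies at the very end of the fingers, on their centre line; the grasp point (between the pads) lies 19 mm behind it (env.grip_depth is the distance from the TCP to the grasp point, in m); z points along the fingers, y is the direction in which the jaws open and shut (so a half turn about z gives the same grasp; the last joint's range is limited). The gripper opens to 85 mm and grips with 20 to 120 N. Pads are 22 mm wide; open, the fingers measure 114 mm over their backs; the gripper's body (76 mm by 85 mm) begins 54 mm behind the grasp point. The pads swing forward as they close: fully open they stand 13 mm farther back than shut.
Start: joints at [1.008, 0.313, 0.046, 1.304, 0, 1.431], TCP at [0.236, 0.524, 0.231] pointing down, gripper open.
Joint ranges: [-2.76, 2.76], [-0.86, 1.69], [-1.03, 1.26], [-2.2, 2.34], [-1.47, 1.5], [-3.14, 3.14]. Speed limits (rad/s): [2.57, 2.57, 3.14, 3.14, 3.14, 3.14].

INTERFACE

Orientations are given as a unit quaternion [w, x, y, z].
In Python, from workcell import env gives the robot as it stands.
- The arm moves only by the tool step_arm, never from a script. Its argument "series" is a list of rows, each a list of 3 entries, a list of its own where there are three numbers: the shift along the world's x, y, z in cm, then the turn about the world's z in rad, then the closure in counts, from 0 (fully open) to 255 (shut). A call has 1 to 5 rows; each row is the pose to reach, as a shift and turn from the pose measured when the call began; what a row does not reach only later rows make up. A row lasts 1/8 s, in which the tool goes at most 62.5 mm and 10.7 degrees, less where a joint would pass 70% of its speed; a pose out of reach is approached as far as the arm can. A call with a gripper value outside its range is refused whole. The fingers move at their own pace and stop on an object; "newtons" is the grip in N (left out, the last holds). Time passes only in rows, so rows that repeat a pose let the fingers close. It gives the time, the measured TCP pose, the force and the opening at its end, in the units of the state.
- env.get_state(): the state, without advancing time (a new reading comes with each control period).
- env.read_camera(name): name is "side" or "top" or "wrist"; returns a dict with "frame" (480x640x3 uint8, red, green, blue), "vertical_fov" (degrees; the focal length in pixels is half the picture's height over the tangent of half this angle, whatever the lens; pixels are square), "cx", "cy" (the principal point, pixels), "camera_from_world" (4x4, takes a point from world to camera coordinates). Camera axes: x right, y down, z forward; pixel columns grow to the right and rows downward; lengths in m; the calibration is good to about 2 mm. The wrist camera is an equidistant fisheye: a pixel r from the principal point sees the ray r / f radians off the axis. A picture is of the moment at which its call begins. There is no depth.
- env.hand_in(): hands the job in, once; it reports no verdict.
The state is a dict: "clock": time; "joint_pos": joint angles; "qvel": joint speeds; "tau": joint torques, N m; "tcp_pos": TCP position; "orientation": TCP orientation; "wrist_force": force on the tool from outside, world axes, zero at the start; "ft_torque": the same for the moment, N m; "finger_gap": finger opening in m.
Only numpy, scipy, OpenCV 4.12 (cv2) and the standard library are available. Lean on these libraries where they do the work, as an engineer would, in place of code of your own. Each camera call takes 0.05 s, during which the arm holds its last target.

TASK

Three sample cups stand on the tag board, each behind its own hinged tag; one cup stands upside down on its lid, which means that its test has been started. With the fingertips, push that cup's tag up and right over its hinge until it lies flat on the far side, towards the cup, showing its ring face; push it gently and do not pinch it. Leave the other two tags and all three cups where they are.

Things in the scene. Friction and masses are not known exactly. Their poses are not given: they have to be found in the camera images.
- board: Fixed aluminium tag board 200 x 300 x 8 mm on the worktop. Origin on the worktop under the middle tag's hinge axis; +x towards the cups, +y left along the common hinge line, z up; slab from x = -72 to +128 mm. Hinges at y = +95 (left), 0 (mid), -95 mm (right), each between two thin upright steel ears 66 mm apart inside, ear tops 66 mm above the worktop.
- cup_inverted: Sample cup standing upside down on its red screw lid, 47 mm across, 66 mm tall, loose on the rubber pad of one of the three bays. Origin at the centre of its underside (the resting face).
- cup_a: Sample cup standing the right way up, red lid on top, 47 mm across, 66 mm tall, loose on the pad of another bay. Origin at the centre of its underside.
- cup_b: The other sample cup that stands the right way up, same size and origin as cup_a, on the pad of the remaining bay.
- bay_left (a point): Centre of the top of the left bay's cup pad (56 mm across), 10 mm above the worktop, 93 mm behind the hinge axis of the left tag. Axes as the board's.
- tag_left_pivot (a point): Middle of the left tag's hinge axis, 55 mm above the worktop, axes as the board's. Beyond the axis the tag has a tail 36 mm long, 44 mm wide, 3 mm thick, bent up 34 degrees from the plate's plane: with the tag at 0 the tail's end is 30 mm behind the axis (+x) and 20 mm above it. Pressing the tail down raises the plate.
- tag_left_edge (a point): Middle of the free edge of the left tag, moves with it. The tag is a white plate 55 mm long from hinge axis to free edge, 56 mm wide, 3 mm thick. At 0 the edge hangs about 45 mm clear above the slab.
- tag_left (a joint): Angle of the left tag (rad). 0 = flat towards the robot, face with a black bar up; pi/2 = upright; pi = flat towards the cup, face with a black ring up. Stops at 0 and pi; starts 0 to 0.25. Light hinge friction (about 2 N at the tail, 1 N at the free edge): it stays at any angle where it is left and does not fall by itself.
- bay_mid (a point): Centre of the top of the mid bay's cup pad (56 mm across), 10 mm above the worktop, 93 mm behind the hinge axis of the mid tag. Axes as the board's.
- tag_mid_pivot (a point): Middle of the mid tag's hinge axis, 55 mm above the worktop, axes as the board's. Beyond the axis the tag has a tail 36 mm long, 44 mm wide, 3 mm thick, bent up 34 degrees from the plate's plane: with the tag at 0 the tail's end is 30 mm behind the axis (+x) and 20 mm above it. Pressing the tail down raises the plate.
- tag_mid_edge (a point): Middle of the free edge of the mid tag, moves with it. The tag is a white plate 55 mm long from hinge axis to free edge, 56 mm wide, 3 mm thick. At 0 the edge hangs about 45 mm clear above the slab.
- tag_mid (a joint): Angle of the mid tag (rad). 0 = flat towards the robot, face with a black bar up; pi/2 = upright; pi = flat towards the cup, face with a black ring up. Stops at 0 and pi; starts 0 to 0.25. Light hinge friction (about 2 N at the tail, 1 N at the free edge): it stays at any angle where it is left and does not fall by itself.
- bay_right (a point): Centre of the top of the right bay's cup pad (56 mm across), 10 mm above the worktop, 93 mm behind the hinge axis of the right tag. Axes as the board's.
- tag_right_pivot (a point): Middle of the right tag's hinge axis, 55 mm above the worktop, axes as the board's. Beyond the axis the tag has a tail 36 mm long, 44 mm wide, 3 mm thick, bent up 34 degrees from the plate's plane: with the tag at 0 the tail's end is 30 mm behind the axis (+x) and 20 mm above it. Pressing the tail down raises the plate.
- tag_right_edge (a point): Middle of the free edge of the right tag, moves with it. The tag is a white plate 55 mm long from hinge axis to free edge, 56 mm wide, 3 mm thick. At 0 the edge hangs about 45 mm clear above the slab.
- tag_right (a joint): Angle of the right tag (rad). 0 = flat towards the robot, face with a black bar up; pi/2 = upright; pi = flat towards the cup, face with a black ring up. Stops at 0 and pi; starts 0 to 0.25. Light hinge friction (about 2 N at the tail, 1 N at the free edge): it stays at any angle where it is left and does not fall by itself.
Things that resemble listed ones, but are neither listed nor needed, are in the scene too. Leave any orange look-alike of the cup_a alone. Leave any purple look-alike of the cup_b alone.

How it is judged:
By the outcome, as a careful person would: the job done as asked, in the order asked, and still so for the second after the job is handed in, with the robot touching nothing.
It also fails if it takes over 48 s, if anything falls off the work surface, if the arm or the gripper's body presses on something with over 40 N, if the wrist force passes 120 N, or if a joint passes its speed limit or range.

## Working session

There is one attempt and no reset: what is moved stays moved. The work goes in short steps, Python scripts to look and compute and a tool call to move; the robot and the scene stay as the last step left them, time stands still between calls to the robot, and variables do not carry over. Pictures are saved under pics/ and viewed, and the job is handed in when it is done.

Besides the shell and the picture viewer there is one more tool, called after ">>>" as name([rows], argument=value, ...), one row to a line, values as JSON. step_arm: Moves the arm, as the interface text tells. Its arguments: {"type":"object","properties":{"series":{"type":"array"},"newtons":{"type":"number"}},"required":["series"]}

```bash
mkdir -p pics; python3 - <<'E'
from workcell import env
import cv2
print(env.get_state())
for n in("side","top","wrist"):
    c=env.read_camera(n); cv2.imwrite(f"pics/a_{n}.png",c["frame"][:,:,::-1]); print(n,c["vertical_fov"],c["cx"],c["cy"],c["camera_from_world"].round(4).tolist())
E
```

```text
{'clock': 0.0, 'joint_pos': array([1.00836745e+00, 3.14016009e-01, 4.49979344e-02, 1.30357187e+00,
       4.18803566e-05, 1.43121452e+00]), 'qvel': array([-0.00099769, -0.00035127,  0.00024762, -0.00062179,  0.00025918,
        0.00027823]), 'tau': array([ 7.29208168e-04, -4.80626929e+01,  2.98531401e+01,  1.93156314e-02,
       -1.40462471e-04,  1.83494819e-05]), 'tcp_pos': array([0.23568112, 0.52394537, 0.23040772]), 'orientation': array([-3.28024326e-04,  2.09851884e-01,  9.77732776e-01, -8.34929044e-04]), 'wrist_force': array([-0.46668101,  0.17677341, -0.1046307 ]), 'ft_torque': array([-0.02051132, -0.02810303, -0.06654893]), 'finger_gap': 0.08537890589710252}
side 51.022216074358326 324.63532794917194 236.38465660735946 [[0.8007, -0.5985, -0.0252, -0.6377], [-0.3365, -0.4146, -0.8455, 0.1086], [0.4956, 0.6855, -0.5334, 0.857], [0.0, 0.0, 0.0, 1.0]]
top 51.69729901970575 320.51133919983266 235.67880423353367 [[0.139, -0.9903, 0.0033, -0.3845], [-0.9701, -0.1369, -0.2003, 0.5048], [0.1988, 0.0246, -0.9797, 0.8073], [0.0, 0.0, 0.0, 1.0]]
wrist 65.70646984690485 320.1645376092193 236.54719870665053 [[0.4105, 0.9119, -0.0025, -0.5741], [0.868, -0.3899, 0.3074, -0.0404], [0.2793, -0.1283, -0.9516, 0.3812], [0.0, 0.0, 0.0, 1.0]]
```

View pics/a_side.png

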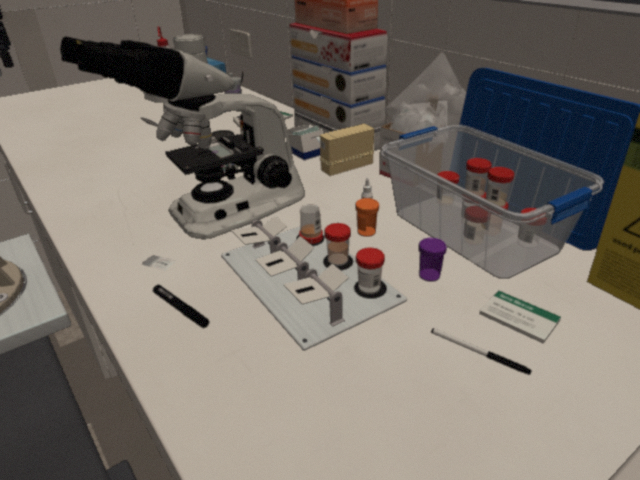

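View pics/a_top.png

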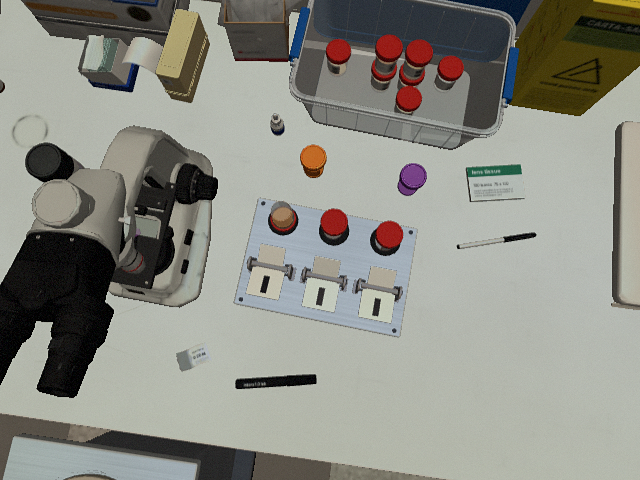

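View pics/a_wrist.png

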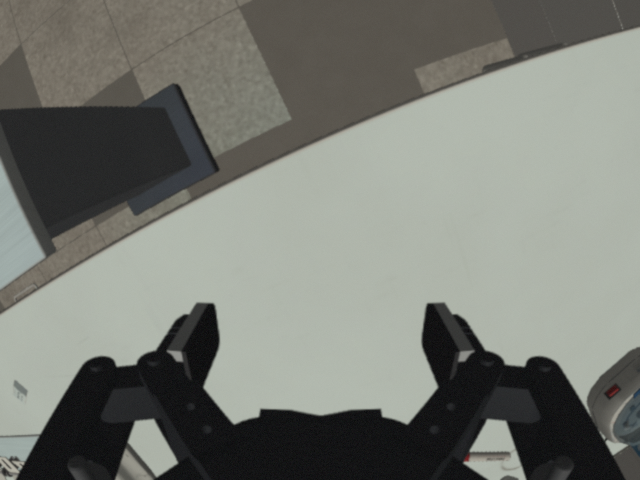

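The inverted cup (pale base on top, red lid below) is the left one, at about (283,219) in the top view. Its tag is at about (266,285). Next I measure the board.

```bash
cat > h.py <<'E'
import numpy as np, cv2
def cam(c):
    f=240/np.tan(np.radians(c["vertical_fov"]/2)); return f,c["cx"],c["cy"],np.array(c["camera_from_world"])
def ray(c,uv,z):
    f,cx,cy,T=cam(c);R=T[:3,:3];o=-R.T@T[:3,3]
    d=R.T@np.array([(uv[0]-cx)/f,(uv[1]-cy)/f,1]); return o+d*(z-o[2])/d[2]
def proj(c,p):
    f,cx,cy,T=cam(c);q=T[:3,:3]@np.asarray(p)+T[:3,3];return np.array([f*q[0]/q[2]+cx,f*q[1]/q[2]+cy])
E
python3 - <<'E'
from workcell import env
from h import *
c=env.read_camera("top");im=c["frame"]
np.save("top.npy",im); import pickle; pickle.dump(c,open("top.pkl","wb"))
s=env.read_camera("side");pickle.dump(s,open("side.pkl","wb"))
b=im.astype(int); 
print(b[320,300],b[330,200],b[300,250],b[240,260])
m=((b[:,:,2]-b[:,:,0])>12).astype(np.uint8)*255; m[:190]=0;m[345:]=0;m[:,:225]=0;m[:,425:]=0
m=cv2.morphologyEx(m,cv2.MORPH_OPEN,np.ones((3,3)))
cs,_=cv2.findContours(m,0,2);k=np.vstack([x for x in cs if cv2.contourArea(x)>100])
r=cv2.minAreaRect(k);print(r)
h=cv2.convexHull(k);q=cv2.approxPolyDP(h,8,True)[:,0];print(q.tolist())
w=np.array([ray(c,p,.008) for p in q]);print(w.round(4)); print(np.linalg.norm(w-np.roll(w,-1,0),axis=1))
cv2.imwrite("pics/b.png",np.hstack([cv2.resize(im[190:345,225:425,::-1],None,fx=4,fy=3.8)]))
si=s["frame"];cv2.imwrite("pics/c.png",cv2.resize(si[190:350,210:410,::-1],None,fx=4,fy=3.75*1))
E
```

```text
[180 184 175] [181 186 176] [160 171 182] [164 176 185]
((327.05517578125, 266.06207275390625), (167.28684997558594, 108.02557373046875), 11.496563911437988)
[[259, 199], [415, 229], [398, 335], [235, 302]]
[[ 0.6151 -0.1869  0.008 ]
 [ 0.5989 -0.4788  0.008 ]
 [ 0.4053 -0.4685  0.008 ]
 [ 0.4222 -0.1758  0.008 ]]
[0.29235686 0.1938097  0.29325854 0.19319723]
```

View pics/b.png

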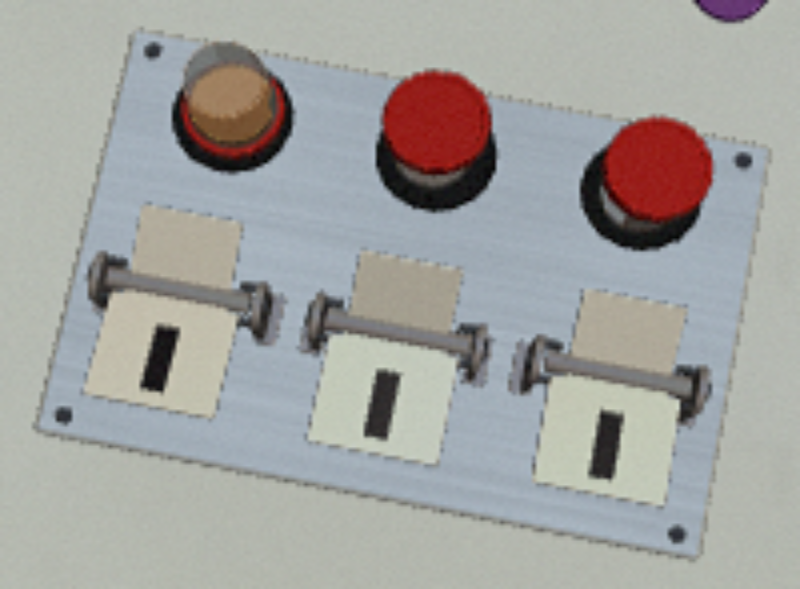

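View pics/c.png

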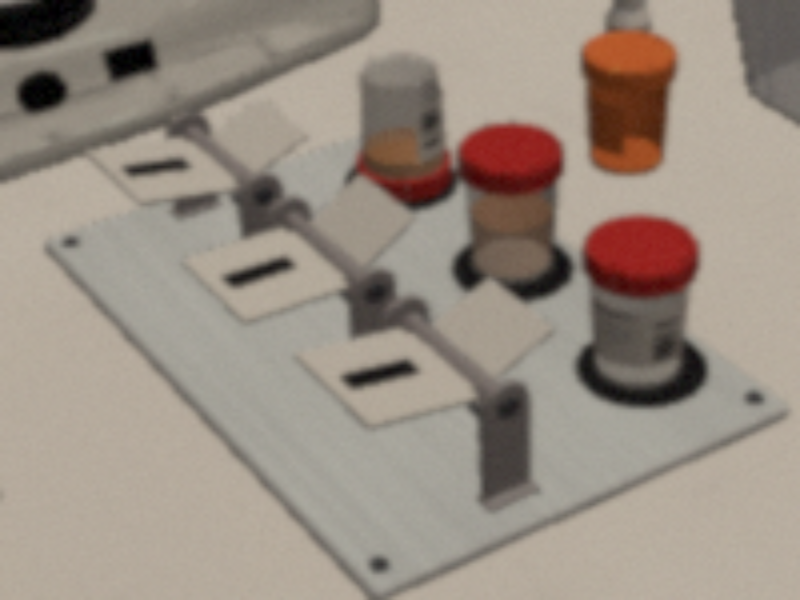

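The board fits (292 x 193 mm from a slightly eroded mask), with yaw of about -0.056. Next I check the hinge model against the image and find where the microscope stands for the transit.

```bash
cat >> h.py <<'E'
YAW=-0.056;ctr=np.array([.5104,-.3275])
R2=np.array([[np.cos(YAW),-np.sin(YAW)],[np.sin(YAW),np.cos(YAW)]])
org=ctr-R2@[.028,0]
def B(x,y,z): return np.array([*(org+R2@[x,y]),z])
def tri(c1,p1,c2,p2):
    A=[]
    for c,p in((c1,p1),(c2,p2)):
        f,cx,cy,T=cam(c);u,v=(p[0]-cx)/f,(p[1]-cy)/f
        A+= [u*T[2]-T[0],v*T[2]-T[1]]
    X=np.linalg.svd(np.array(A))[2][-1];return X[:3]/X[3]
E
python3 - <<'E'
from h import *
import pickle
t=pickle.load(open("top.pkl","rb"));s=pickle.load(open("side.pkl","rb"))
print("pivot",B(0,.095,.055).round(4))
im=t["frame"].copy()[:,:,::-1];im=cv2.resize(im[190:345,225:425],None,fx=4,fy=4)
i2=cv2.resize(s["frame"][190:350,210:410,::-1],None,fx=4,fy=3.75)
for y in(.095,0,-.095):
  for P in [B(0,y+.033,.055),B(0,y-.033,.055),B(.03,y+.022,.075),B(.03,y-.022,.075),B(-.055,y+.028,.055),B(-.055,y-.028,.055),B(.093,y,.010)]:
    p=(proj(t,P)-[225,190]+.5)*4;cv2.circle(im,tuple(int(v) for v in p),3,(0,255,0),-1)
    p=(proj(s,P)-[210,190]+.5)*[4,3.75];cv2.circle(i2,tuple(int(v) for v in p),3,(0,255,0),-1)
cv2.imwrite("pics/d.png",im[:600]);cv2.imwrite("pics/e.png",i2)
# microscope: eyepiece tips / head
for p,q in (((60,390),(70,48)),((60,203),(195,75)),((203,185),(275,170))):
    X=tri(t,p,s,q);print(X.round(3),proj(t,X).round(),proj(s,X).round())
E
```

```text
pivot [ 0.4878 -0.2311  0.055 ]
[ 0.289 -0.084  0.382] [ 57. 398.] [76. 48.]
[0.504 0.015 0.286] [ 61. 202.] [194.  75.]
[ 0.598 -0.105  0.103] [202. 186.] [276. 170.]
```

View pics/d.png

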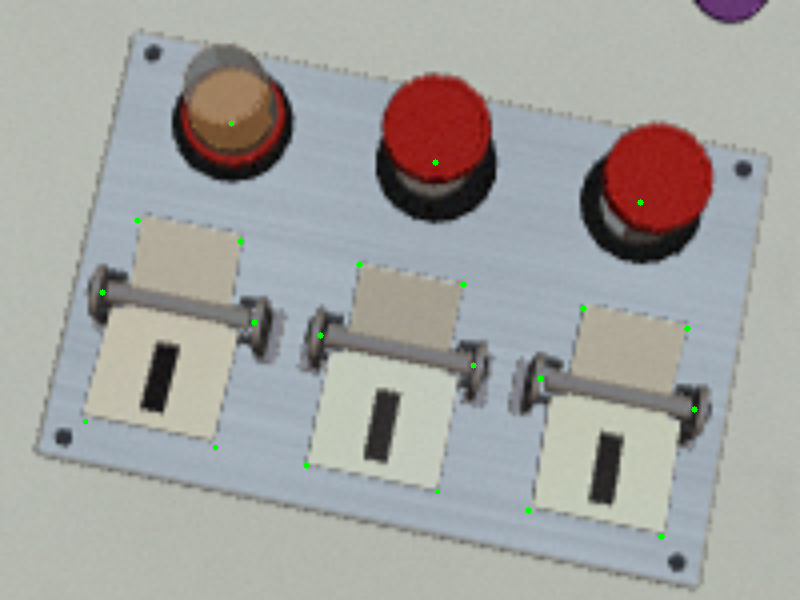

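View pics/e.png

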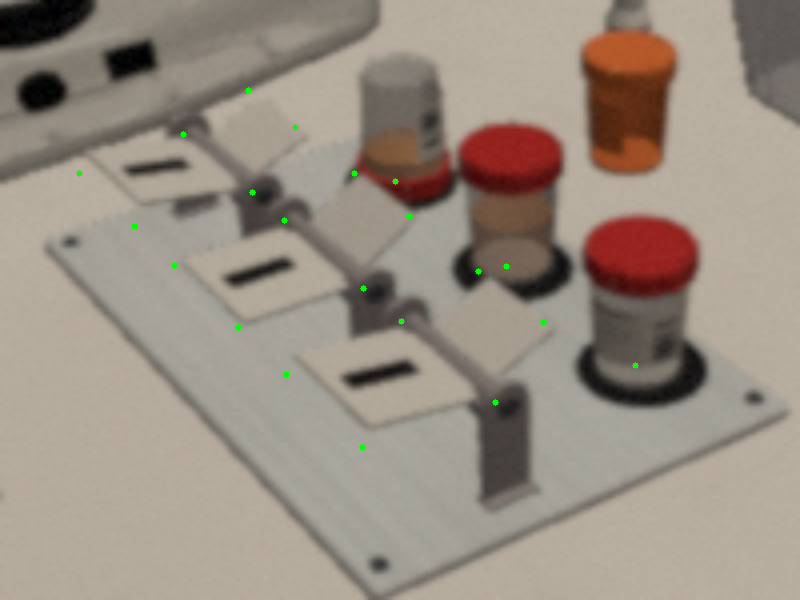

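The projected model lies within about 3 mm of the hinges, tails and pads, and the tags start slightly raised. The microscope head is in the way, at z of about 0.3–0.38 between the start and the board. So I'll close the fingers and go over it high up.

>>> step_arm([
  [[0,0,5],0,255],
  [[0,0,11],0,255],
  [[0,0,17],0,255],
  [[0,0,23],0,255],
  [[0,0,27],0,255],
], newtons=20)

```text
clock: 0.88
tcp_pos: [0.2355, 0.5237, 0.5041]
orientation: [0.001, 0.21, 0.978, 0.002]
wrist_force: [1.1, 0.9, 0.7]
finger_gap: 0.0
```

>>> step_arm([
  [[4,-4,0],0.1,255],
  [[8,-8,0],0.2,255],
  [[12,-12,0],0.3,255],
  [[15,-17,0],0.365,255],
  [[18,-22,0],0.365,255],
])

```text
clock: 1.5
tcp_pos: [0.4164, 0.3021, 0.5037]
orientation: [0.0, 0.029, 1.0, 0.002]
wrist_force: [0.7, -0.3, 0.0]
finger_gap: -0.0001
```

>>> step_arm([
  [[2,-5,0],0,255],
  [[4,-10,0],0,255],
  [[6,-16,0],0,255],
  [[7,-22,0],0,255],
  [[8,-27,0],0,255],
])

```text
clock: 2.12
tcp_pos: [0.4965, 0.0299, 0.5037]
orientation: [0.0, 0.029, 1.0, 0.002]
wrist_force: [1.3, 1.0, 0.5]
finger_gap: -0.0002
```

>>> step_arm([
  [[0.5,-5.5,0],0,255],
  [[1,-11,0],0,255],
  [[1.5,-17,0],0,255],
  [[1.5,-23,0],0,255],
  [[1.5,-26.2,0],0,255],
])

```text
clock: 2.75
tcp_pos: [0.5113, -0.2353, 0.5027]
orientation: [-0.0, 0.03, 1.0, 0.002]
wrist_force: [0.6, 0.5, 1.0]
finger_gap: 0.0002
```

>>> step_arm([
  [[0,0,-6],0,255],
  [[0,0,-12],0,255],
  [[0,0,-18],0,255],
  [[0,0,-24],0,255],
  [[0,0,-30],0,255],
])

```text
clock: 3.38
tcp_pos: [0.5108, -0.235, 0.2007]
orientation: [-0.0, 0.03, 1.0, 0.002]
wrist_force: [0.5, -1.3, 0.8]
finger_gap: -0.0001
```

```bash
python3 - <<'E'
from workcell import env
import cv2,pickle
st=env.get_state();print(st["tcp_pos"],st["wrist_force"])
s=env.read_camera("side");cv2.imwrite("pics/f.png",s["frame"][:,:,::-1])
t=env.read_camera("top");cv2.imwrite("pics/g.png",t["frame"][:,:,::-1])
E
```

```text
[ 0.51080271 -0.23500591  0.20070272] [ 0.49320912 -1.31685151  0.80724347]
```

View pics/f.png

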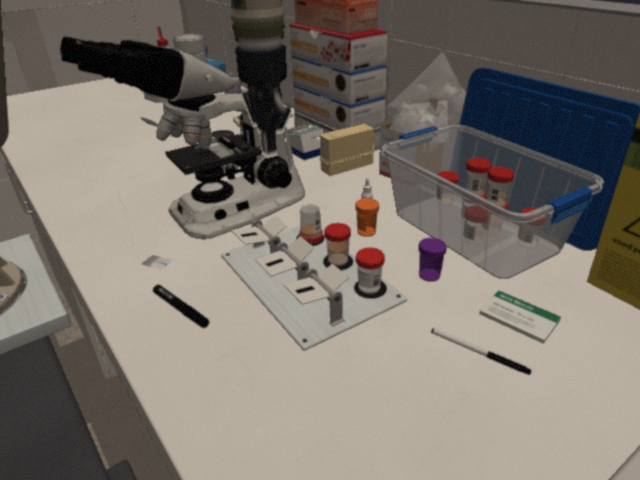

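View pics/g.png

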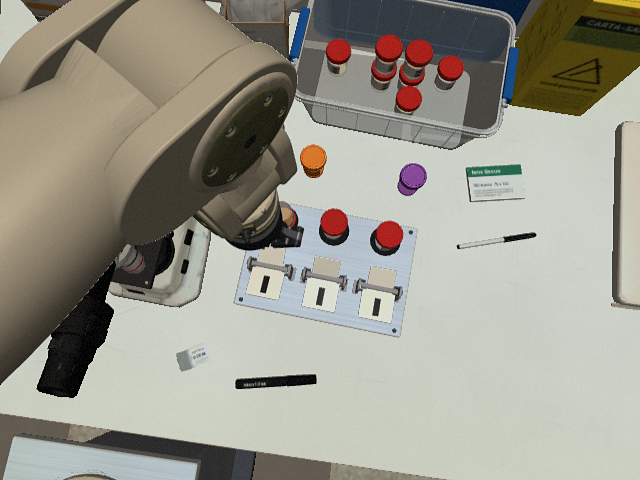

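Both views show a clear descent and the tip over the left tail. The forearm passes over the microscope, so I'll descend in stages and log joint data to estimate its clearance.

>>> step_arm([
  [[0,0.2,-3],0,255],
  [[0,0.2,-6],0,255],
  [[0,0.2,-7],0,255],
])

```text
clock: 3.85
tcp_pos: [0.5063, -0.2301, 0.1254]
orientation: [-0.007, 0.03, 0.999, 0.006]
wrist_force: [0.4, -0.6, 0.5]
finger_gap: -0.0003
```

```bash
python3 - <<'E'
from workcell import env
import cv2,pickle
st=env.get_state();print(st["tcp_pos"],st["wrist_force"],st["joint_pos"].round(4),st["tau"].round(2))
t=env.read_camera("top");cv2.imwrite("pics/h.png",t["frame"][:,:,::-1])
w=env.read_camera("wrist");cv2.imwrite("pics/i.png",w["frame"][:,:,::-1])
s=env.read_camera("side");cv2.imwrite("pics/j.png",s["frame"][:,:,::-1])
E
```

```text
[ 0.50633504 -0.23006569  0.12539546] [ 0.44326494 -0.58034137  0.53043214] [-0.5722  0.3451 -0.1746  1.0696  0.0025 -0.5114] [-1.000e-02 -4.700e+01  2.727e+01  1.600e-01  1.000e-02  0.000e+00]
```

View pics/h.png

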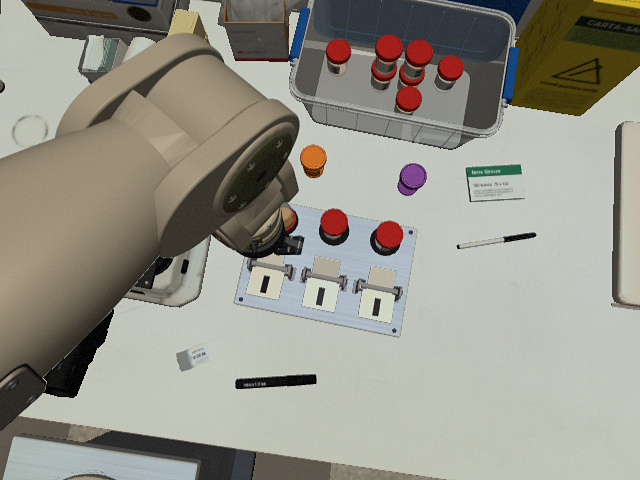

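View pics/i.png

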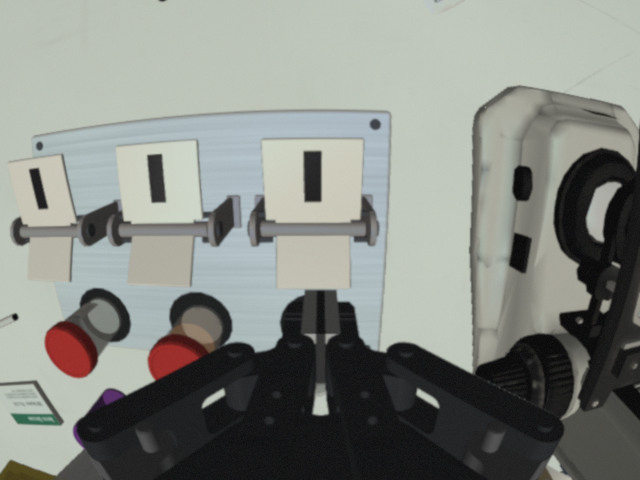

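View pics/j.png

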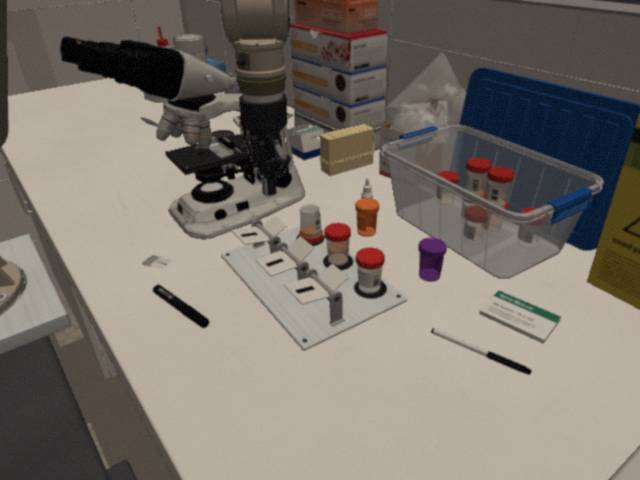

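```bash
python3 - <<'E'
from workcell import env
from h import *
import pickle
st=env.get_state();print(st["tcp_pos"],st["orientation"],st["wrist_force"],st["joint_pos"].round(4),st["qvel"].round(3))
s=pickle.load(open("side.pkl","rb"));t=pickle.load(open("top.pkl","rb"))
for z in(.125,.2,.3,.35,.4,.45): print(z,proj(s,[.508,-.232,z]).round(),proj(t,[.508,-.232,z]).round())
for p,q in (((58,392),(72,50)),((8,345),(88,42)),((100,290),(170,75))):
    X=tri(t,p,s,q);print(X.round(3),proj(t,X).round(),proj(s,X).round())
E
```

```text
[ 0.5066722  -0.23032761  0.12624809] [-0.00670662  0.03045356  0.99949849  0.00551049] [-0.11563137 -0.448102    0.16607871] [-0.5723  0.3441 -0.1738  1.0701  0.0025 -0.5114] [ 0.    -0.009  0.007 -0.001  0.001  0.001]
0.125 [270. 195.] [267. 248.]
0.2 [267. 156.] [262. 238.]
0.3 [261.  96.] [253. 222.]
0.35 [258.  64.] [247. 212.]
0.4 [255.  29.] [240. 200.]
0.45 [251.  -9.] [232. 186.]
[ 0.289 -0.081  0.379] [ 56. 397.] [76. 50.]
[ 0.327 -0.019  0.376] [  6. 349.] [91. 42.]
[ 0.411 -0.078  0.32 ] [105. 281.] [163.  75.]
```

The forearm rises towards the base, to about z = 0.6 near the eyepieces, so there is clearance. Now I'll settle and correct the small lateral error.

>>> step_arm([
  [[0.5,-0.3,0],0,255],
  [[0.5,-0.3,0],0,255],
])

```text
clock: 4.25
tcp_pos: [0.5132, -0.2343, 0.1279]
orientation: [-0.005, 0.03, 1.0, 0.005]
wrist_force: [1.0, 0.5, -0.7]
finger_gap: 0.0001
```

>>> step_arm([
  [[0,0.1,-2],0,255],
  [[0,0.1,-4],0,255],
  [[0,0.1,-5.3],0,255],
  [[0,0.1,-5.8],0,255],
  [[0,0.1,-6.3],0,255],
])

```text
clock: 4.88
tcp_pos: [0.5138, -0.2336, 0.0653]
orientation: [-0.005, 0.03, 1.0, 0.004]
wrist_force: [0.3, 1.2, 1.8]
finger_gap: -0.0003
```

>>> step_arm([
  [[0,0,-0.5],0,255],
  [[0,0,-1],0,255],
  [[0,0,-1.5],0,255],
  [[0,0,-1.8],0,255],
  [[0,0,-1.8],0,255],
])

```text
clock: 5.5
tcp_pos: [0.5135, -0.2335, 0.0469]
orientation: [-0.005, 0.03, 1.0, 0.005]
wrist_force: [-0.4, 0.6, -0.3]
finger_gap: 0.0003
```

```bash
python3 - <<'E'
from workcell import env
import cv2,pickle
st=env.get_state();print(st["tcp_pos"],st["wrist_force"])
w=env.read_camera("wrist");cv2.imwrite("pics/k.png",w["frame"][:,:,::-1])
s=env.read_camera("side");cv2.imwrite("pics/l.png",cv2.resize(s["frame"][130:310,180:420,::-1],None,fx=3.3,fy=3.3))
E
```

```text
[ 0.5134801  -0.23347093  0.04692035] [-0.40718096  0.57753545 -0.29823719]
```

View pics/k.png

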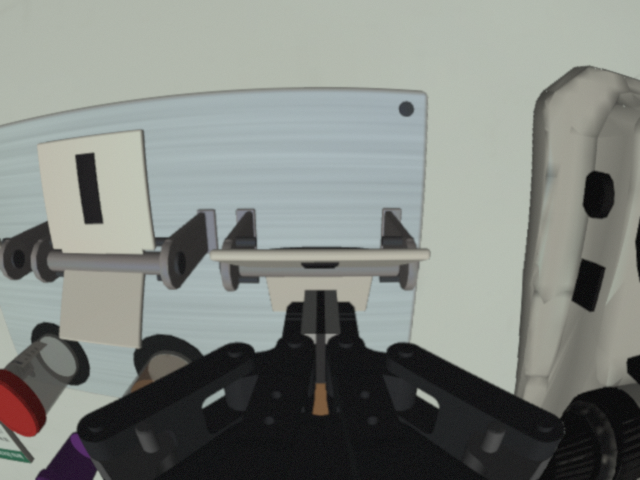

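View pics/l.png

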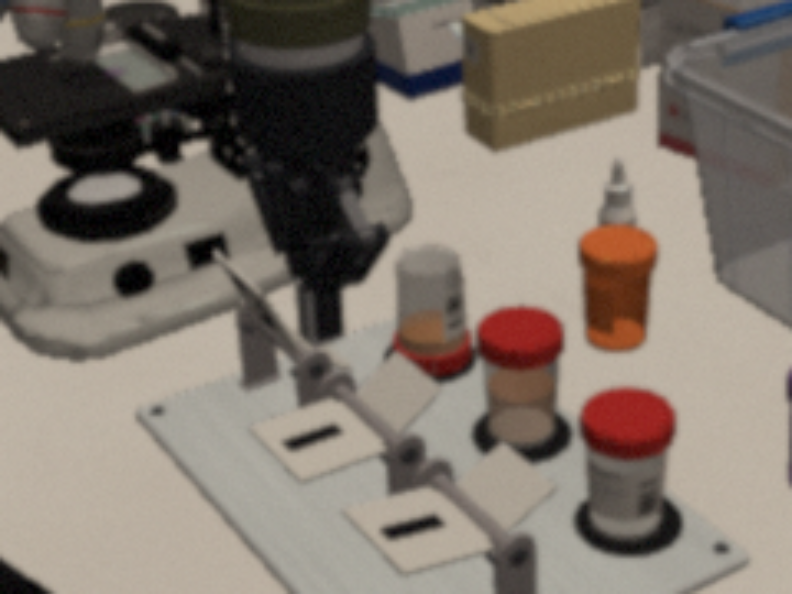

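The tag now stands at about 65°. I'll lift over it, come down on the robot side, and push the edge over.

>>> step_arm([
  [[0,0,4],0,255],
  [[0,0,9],0,255],
  [[-1.5,0.1,9.5],0,255],
  [[-5,0.4,9.5],0,255],
  [[-7.5,0.4,9.5],0,255],
])

```text
clock: 6.22
tcp_pos: [0.4365, -0.2284, 0.1413]
orientation: [-0.006, 0.03, 1.0, 0.005]
wrist_force: [-0.1, 0.1, -0.4]
finger_gap: -0.0002
```

>>> step_arm([
  [[0,0,-2],0,255],
  [[0,0,-5],0,255],
  [[0,0,-5],0,255],
])

```text
clock: 6.6
tcp_pos: [0.434, -0.2267, 0.0889]
orientation: [-0.008, 0.03, 0.999, 0.007]
wrist_force: [-0.8, 0.2, 0.2]
finger_gap: -0.0003
```

```bash
python3 - <<'E'
from workcell import env
import cv2,pickle
st=env.get_state();print(st["tcp_pos"],st["wrist_force"])
w=env.read_camera("wrist");cv2.imwrite("pics/m.png",w["frame"][:,:,::-1])
s=env.read_camera("side");cv2.imwrite("pics/n.png",cv2.resize(s["frame"][130:310,180:420,::-1],None,fx=3.3,fy=3.3))
E
```

```text
[ 0.43396836 -0.22672346  0.08888919] [-0.80639305  0.15513737  0.1759982 ]
```

View pics/n.png

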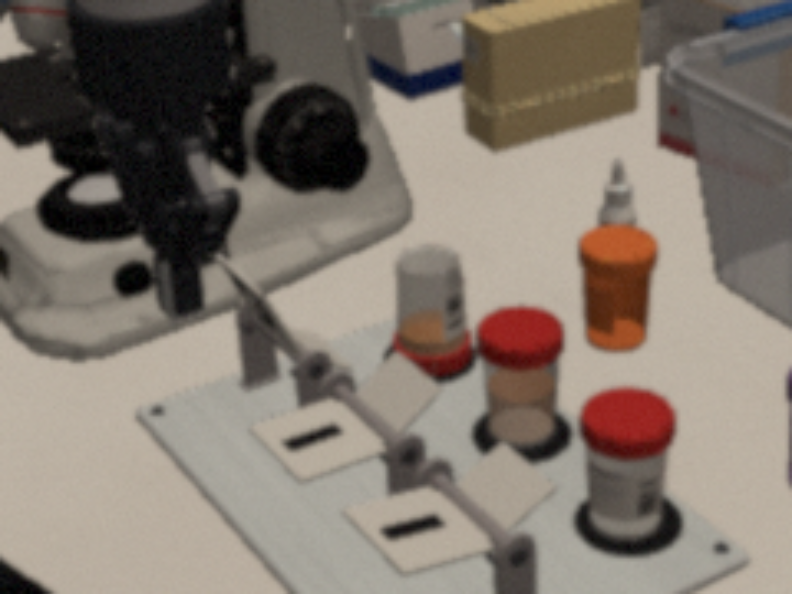

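View pics/m.png

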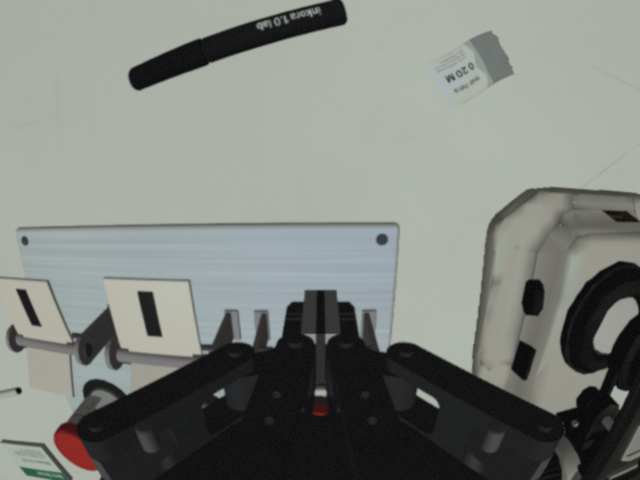

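>>> step_arm([
  [[1,-0.1,0],0,255],
  [[2,-0.1,0],0,255],
  [[2.8,-0.2,0],0,255],
  [[3.6,-0.2,0],0,255],
  [[4.4,-0.3,0],0,255],
])

```text
clock: 7.32
tcp_pos: [0.4805, -0.2309, 0.0912]
orientation: [-0.006, 0.03, 1.0, 0.006]
wrist_force: [-0.0, 0.7, -0.1]
finger_gap: -0.0001
```

>>> step_arm([
  [[0.7,0,0],0,255],
  [[1.4,-0.1,0],0,255],
  [[2.1,-0.1,0],0,255],
  [[2.5,-0.1,0],0,255],
  [[2.6,-0.1,0],0,255],
])

```text
clock: 7.95
tcp_pos: [0.5068, -0.2319, 0.0912]
orientation: [-0.006, 0.03, 1.0, 0.006]
wrist_force: [-0.3, 0.3, 0.2]
finger_gap: -0.0001
```

```bash
python3 - <<'E'
from workcell import env
import cv2,pickle
st=env.get_state();print(st["tcp_pos"],st["wrist_force"])
w=env.read_camera("wrist");cv2.imwrite("pics/o.png",w["frame"][:,:,::-1])
s=env.read_camera("side");cv2.imwrite("pics/p.png",cv2.resize(s["frame"][130:310,180:420,::-1],None,fx=3.3,fy=3.3))
E
```

```text
[ 0.506819   -0.23193515  0.09118787] [-0.25874832  0.31124215  0.22642966]
```

View pics/p.png

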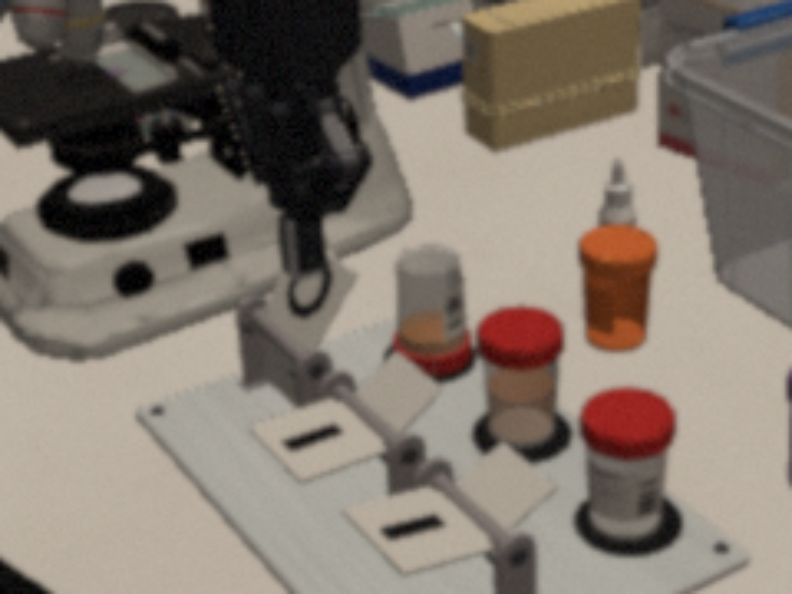

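View pics/o.png

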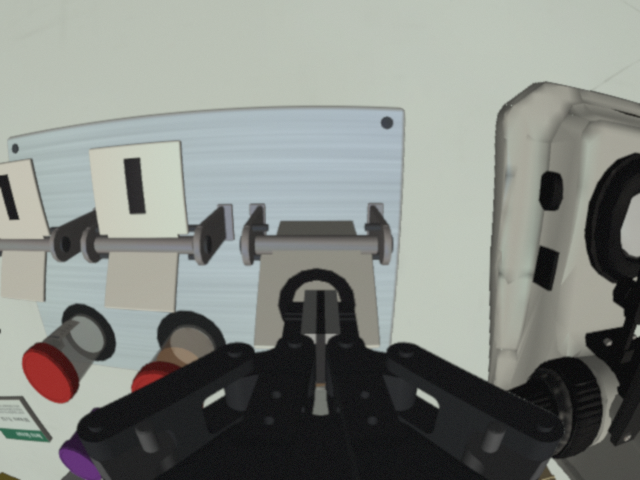

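The ring face is up and the plate leans towards the cup at about 130°. Now I follow the arc down.

>>> step_arm([
  [[0.5,0,-0.6],0,255],
  [[0.9,-0.1,-1.2],0,255],
  [[1.2,-0.1,-1.9],0,255],
  [[1.4,-0.1,-2.5],0,255],
  [[1.4,-0.1,-3],0,255],
])

```text
clock: 8.68
tcp_pos: [0.5209, -0.2329, 0.0607]
orientation: [-0.006, 0.03, 1.0, 0.006]
wrist_force: [0.7, 0.4, 0.2]
finger_gap: 0.0003
```

>>> step_arm([
  [[0,0,-0.2],0,255],
  [[0,0,-0.4],0,255],
])

```text
clock: 8.93
tcp_pos: [0.5208, -0.2328, 0.0565]
orientation: [-0.006, 0.03, 1.0, 0.006]
wrist_force: [0.9, 0.4, 3.5]
finger_gap: 0.0002
```

>>> step_arm([
  [[0,0,-0.1],0,255],
  [[0,0,-0.1],0,255],
])

```text
clock: 9.18
tcp_pos: [0.5208, -0.2328, 0.0564]
orientation: [-0.006, 0.03, 1.0, 0.006]
wrist_force: [-0.5, 1.1, 5.7]
finger_gap: -0.0002
```

It stopped at z = 0.0564 (expected 0.0565), with force building, so the tag is on its stop. I'll lift and look.

>>> step_arm([
  [[0,0,3],0,255],
  [[0,0,9],0,255],
  [[0,0,15],0,255],
  [[-3,-1,21],0,255],
  [[-8,-2,22],0,255],
])

```text
clock: 9.8
tcp_pos: [0.4422, -0.2542, 0.2803]
orientation: [-0.003, 0.029, 1.0, 0.004]
wrist_force: [0.0, -1.2, -0.4]
finger_gap: 0.0003
```

```bash
python3 - <<'E'
from workcell import env
from h import *
st=env.get_state();print(st["clock"],st["tcp_pos"],st["wrist_force"])
s=env.read_camera("side");t=env.read_camera("top")
i2=cv2.resize(s["frame"][170:330,200:410,::-1],None,fx=3.7,fy=3.7)
im=cv2.resize(t["frame"][190:345,225:425,::-1],None,fx=3.8,fy=3.8)
for P in [B(.055,.095+.028,.0565),B(.055,.095-.028,.0565)]:
    for c,o,k,i in((s,(200,170),3.7,i2),(t,(225,190),3.8,im)):
        cv2.circle(i,tuple(int(v) for v in (proj(c,P)-o+.5)*k),3,(0,255,0),1)
cv2.imwrite("pics/q.png",i2);cv2.imwrite("pics/r.png",im)
E
```

```text
9.8 [ 0.44221414 -0.25417116  0.28031999] [ 0.0362753  -1.15230684 -0.41994863]
```

View pics/q.png

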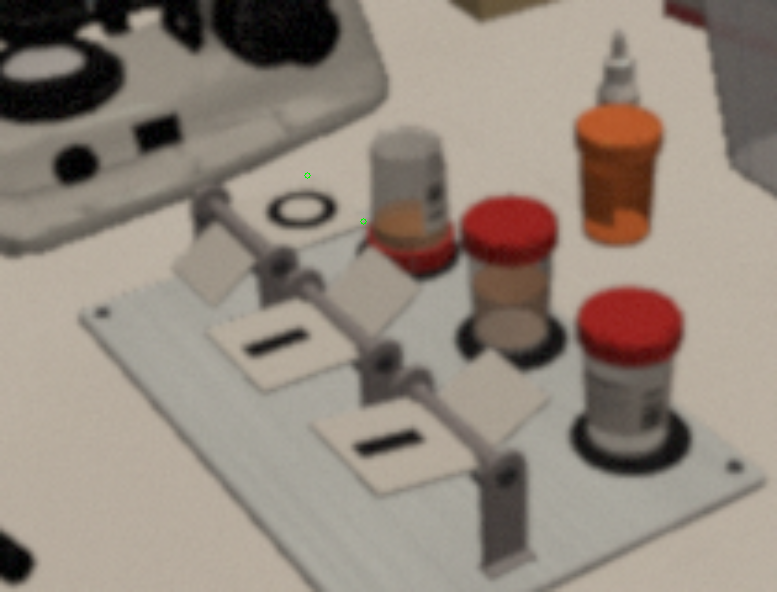

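View pics/r.png

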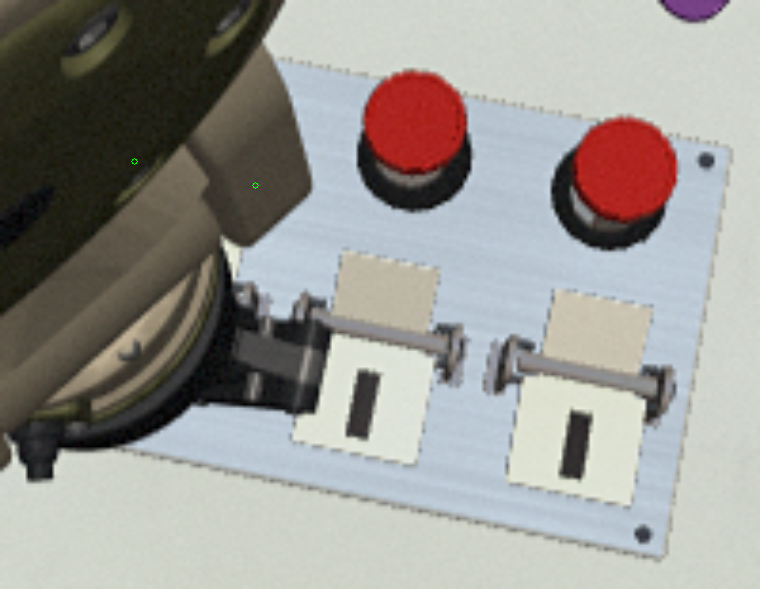

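The left tag lies flat with its ring up. The predicted free-edge corner at (363,222) meets the plate's visible corner, the other tags and cups are unchanged, and the arm is clear at z = 0.28. I'll hand in.

```bash
python3 -c "
from workcell import env
print(env.hand_in())"
```

```text
the job is handed in; nothing more can be done
None
```

The left tag, in front of the upside-down cup, now lies flat towards that cup with its ring face up, and the job is handed in at 9.8 s. I pressed its tail down with closed fingertips to about 65°, then pushed the plate over from the robot side and down to its stop.

- **Contact with the stop:** the fingertip stopped at z = 56.4 mm, where the plate's top should be 56.5 mm. The highest force I read was about 6 N.
- **Final side view:** it shows the ring up and the plate's free-edge corner within about 2–3 mm of where it should be. That matches the small offset the side camera showed from the start. The other two tags still show their bars and all three cups stand where they were.
- **Not confirmed:** the last top view was partly blocked by the arm over the left bay, so it only confirmed the middle and right bays. The tool also sat about 0.01 rad off vertical during the work, with no visible effect.

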